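Pack two kitchen gift trays

ROBOT

A 6-joint arm with a two-finger parallel gripper is mounted at the origin on the work surface. World frame = base frame: x ahead of the robot, y to its left, z up, the work surface at z = 0. Lengths are in mm, angles in rad, forces in N, time in s.
With the tool pointing down it reaches from about 375 to 925 mm from the base axis. Payload 5.7 kg.
Tool frame: the origin (TCP) lies midway between the tips of the shut fingers; the grasp point (between the pads) lies 19 mm behind it; x points along the fingers, y is the direction in which the jaws open and shut, and the axes are right-handed (so a half turn about x gives the same grasp; the last joint's range is limited). The gripper opens to 85 mm and grips with 20 to 120 N. Pads are 22 mm wide; open, the fingers measure 114 mm over their backs; the gripper's body (76 mm by 85 mm) begins 54 mm behind the grasp point. The pads swing forward as they close: fully open they stand 13 mm farther back than shut.
Start: joints at [-1.256, 0.359, 1.51, -0, 1.272, -0.115], TCP at [249.994, -545.402, 205.967] pointing down, gripper open.
Joint ranges: [-2.97, 2.97], [-1.01, 2.36], [0.21, 2.38], [-0.96, 4.11], [0.2, 2.71], [-2.98, 2.98]. Speed limits (rad/s): [2.39, 2.39, 3.14, 3.14, 3.14, 3.14].

INTERFACE

Orientations are given as a unit quaternion [w, x, y, z].
In Python, from station import bot gives the robot as it stands.
- The arm moves only by the tool servo_tool, never from a script. Its argument "steps" is a list of rows, each a list of 5 numbers: the shift along the tool's x, y, z in m, then the turn about the tool's x in units of 6 degrees (1.0 is 6 degrees), then the closure, from -1 (fully open) to 1 (shut). A call has 1 to 20 rows; each row is the pose to reach, as a shift and turn from the pose commanded when the call began, along the tool's axes at that moment; what a row does not reach only later rows make up. A row lasts 1/8 s, in which the tool goes at most 62.5 mm and 10.7 degrees, less where a joint would pass 70% of its speed; a pose out of reach is approached as far as the arm can. A call with a gripper value outside its range is refused whole. The fingers move at their own pace and stop on an object; "force" is the grip in N (left out, the last holds). Time passes only in rows, so rows that repeat a pose let the fingers close. It gives the time, the measured TCP pose, the force and the opening at its end, in the units of the state.
- bot.get_obs(): the state, without advancing time (a new reading comes with each control period).
- bot.camera(name): name is "scene" or "side" or "wrist"; returns the picture (420x560x3 uint8, red, green, blue); there is no depth.
- bot.camera_model(name): a dict with "mtx" (3x3 intrinsics, pixels), "R" (3x3) and "t" (3): a world point X has camera coordinates R X + t. Camera axes: x right, y down, z forward; pixel columns grow to the right and rows downward; lengths in mm; the calibration is good to about 2 mm. A picture is of the moment at which its call begins: read the wrist's pose just before it. camera_model takes no time and is no camera call; for the wrist camera it gives the pose at the moment of the call.
- bot.job_done(): hands the job in, once; it reports no verdict.
The state is a dict: "time": time; "joint_pos": joint angles; "joint_velocities": joint speeds; "effort": joint torques, N m; "eef_pos": TCP position; "ee_rot": TCP orientation; "wrist_force": force on the tool from outside, world axes, zero at the start; "wrist_torque": the same for the moment, N m; "gripper_width": opening from 0.0 (shut) to 1.0 (fully open).
Only numpy, scipy, OpenCV 4.12 (cv2) and the standard library are available. Lean on these libraries where they do the work, as an engineer would, in place of code of your own. Each camera call takes 0.05 s, during which the arm holds its last target.

TASK

Make up the two gift trays from the stock on the worktop, everything upright on the floor of its compartment and one thing per compartment: in the three-compartment tray the bottle goes in the middle with the squat jar and the pepper mill on either side of it (whichever way round), and in the two-compartment tray go the tall jar and the steel tin (whichever way round). Set the glass down gently rather than dropping it, and leave the mug standing where it is.

Things in the scene. Friction and masses are not known exactly. Their poses are not given: they have to be found in the camera images.
- long_tray: Long shallow wooden tray, 94 x 270 x 18 mm, with three compartments in a row. Compartments 82 x 82 mm inside, walls and partitions 6 mm thick; floor 5 mm, wall tops 18 mm above the table. Origin: centre of the underside; x across the tray, y along the row, z up. Compartment centres at y = -88, 0 and +88 mm. Fixed to the table, on the left or the right, turned a little.
- short_tray: Short shallow wooden tray, 94 x 182 x 18 mm, with two compartments in a row. Compartments 82 x 82 mm inside, walls and partitions 6 mm thick; floor 5 mm, wall tops 18 mm above the table. Origin: centre of the underside; x across the tray, y along the row, z up. Compartment centres at y = -44 and +44 mm. Fixed to the table, on the left or the right, turned a little.
- bottle_mid (a point): Green glass bottle, 106 mm tall: straight body 54 mm in diameter up to 70 mm, then a narrow neck (22 mm) with a brass-coloured cap 26 mm wide. About 0.4 kg, standing loose. The point is on its axis 55 mm above its underside; z is up along the axis.
- squat_jar_mid (a point): Squat green glass jar with a brass-coloured screw lid, the lowest and widest of the glass things: 72 mm tall, straight side 66 mm in diameter up to 54 mm, lid 64 mm in diameter, 14 mm high. About 0.3 kg, standing loose. Grip it at half height or above, to keep the finger ends over the tray walls. The point is on its axis half-way up; z is up along the axis.
- mill_mid (a point): Turned pale wooden pepper mill, 106 mm tall with the small steel ball on top: foot 54 mm in diameter, straight waist 44 mm in diameter from 26 to 70 mm height, a neck above it, then a head 44 mm in diameter. About 0.2 kg, standing loose. The point is on its axis 52 mm above its underside; z is up along the axis.
- tall_jar_mid (a point): Tall slim green glass jar with a brass-coloured screw lid and no neck: 100 mm tall, straight side 54 mm in diameter up to 80 mm, lid 50 mm in diameter. About 0.3 kg, standing loose. The point is on its axis half-way up; z is up along the axis.
- tin_mid (a point): Rectangular plain steel tin with a lid, 44 mm (x) x 58 mm (y) x 84 mm tall (42 x 56 mm at the lid, the top 10 mm). About 0.15 kg, standing loose, turned up to 0.8 rad either way. The point is at its centre, 42 mm up; x along the narrow side (grip across it), z up.
- mug: White mug, 72 mm in diameter, 85 mm tall, handle at its own +y side (pointing roughly towards the robot). Not part of the trays: it stands among the stock and stays. Origin: centre of its underside.

How it is judged:
By the outcome, as a careful person would: the job done as asked, in the order asked, and still so for the second after the job is handed in, with the robot touching nothing.
It also fails if it takes over 115 s, if anything falls off the work surface, if the arm or the gripper's body presses on something with over 40 N, if the wrist force passes 120 N, or if a joint passes its speed limit or range.

## Working session

There is one attempt and no reset: what is moved stays moved. The work goes in short steps, Python scripts to look and compute and a tool call to move; the robot and the scene stay as the last step left them, time stands still between calls to the robot, and variables do not carry over. Pictures are saved under pics/ and viewed, and the job is handed in when it is done.

Besides the shell and the picture viewer there is one more tool, called after "Call:" by a JSON object that holds its "op" and its "data", one argument or row to a line. servo_tool: Moves the arm, as the interface text tells. Its arguments: {"type":"object","properties":{"steps":{"type":"array"},"force":{"type":"number"}},"required":["steps"]}

```bash
ls; mkdir -p pics; python3 - <<'E'
from station import bot
import cv2
print(bot.get_obs())
for n in ("scene","side","wrist"):
    m=bot.camera_model(n); print(n,m)
    im=bot.camera(n); cv2.imwrite(f"pics/{n}0.png",im[:,:,::-1])
E
```

```text
pics
{'time': 0.0, 'joint_pos': array([-1.25609045e+00,  3.59502664e-01,  1.51146266e+00, -4.52209454e-05,
        1.27248273e+00, -1.15094142e-01]), 'joint_velocities': array([ 0.00025494,  0.00176765, -0.00028135,  0.00091048, -0.00087202,
       -0.00068122]), 'effort': array([-2.28062505e-03, -5.27617908e+01, -2.78614622e+01, -1.21597759e-04,
        1.32523774e-02,  1.69996650e-05]), 'eef_pos': array([ 249.76352794, -544.73073028,  205.14351349]), 'ee_rot': array([-0.15014368, -0.69075985, -0.15144607,  0.69092098]), 'wrist_force': array([ 0.39481917, -0.14364691, -1.00162841]), 'wrist_torque': array([-0.02394039, -0.00266143, -0.0208256 ]), 'gripper_width': 1.0041208938807438}
scene {'mtx': array([[544.43131339,   0.        , 281.86403068],
       [  0.        , 544.43131339, 213.46110381],
       [  0.        ,   0.        ,   1.        ]]), 'R': array([[ 0.39136314,  0.92014411,  0.01302696],
       [ 0.52690111, -0.21245499, -0.82294477],
       [-0.75446014,  0.32893417, -0.56797201]]), 't': array([-196.69312965, -221.37493748, 1495.71732881])}
side {'mtx': array([[447.70465728,   0.        , 281.83848241],
       [  0.        , 447.70465728, 218.42089125],
       [  0.        ,   0.        ,   1.        ]]), 'R': array([[-0.93242967, -0.36083042,  0.01939901],
       [-0.25386804,  0.61593145, -0.74577441],
       [ 0.25714963, -0.70030697, -0.66591607]]), 't': array([473.4167943 , 205.19382053, 938.18954492])}
wrist {'mtx': array([[322.8279885 ,   0.        , 284.78356689],
       [  0.        , 322.8279885 , 204.76374435],
       [  0.        ,   0.        ,   1.        ]]), 'R': array([[ 0.41610415, -0.90931524, -0.00177003],
       [-0.86290852, -0.39548078,  0.31461696],
       [-0.28678601, -0.12938605, -0.94921707]]), 't': array([-597.9643613 ,  -40.37666698,  380.22321031])}
```

View pics/scene0.png

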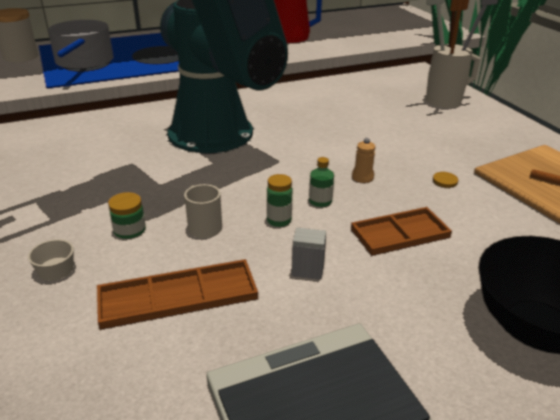

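View pics/side0.png

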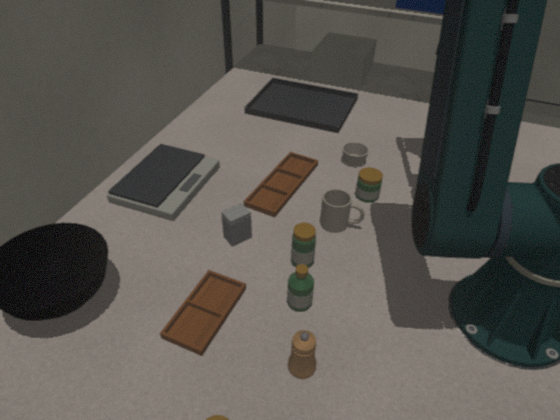

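View pics/wrist0.png

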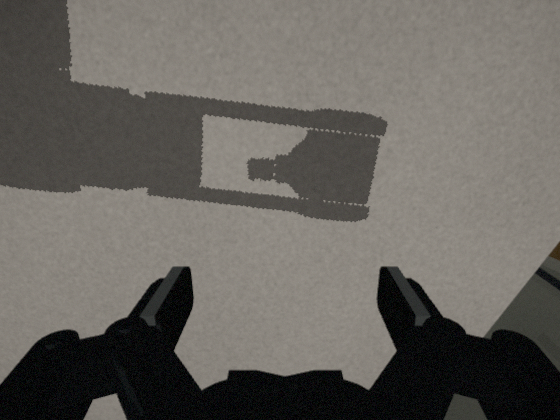

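```bash
python3 - <<'E'
import cv2
a=cv2.imread("pics/scene0.png");
def crop(a,x0,y0,x1,y1,s,n):
    c=cv2.resize(a[y0:y1,x0:x1],None,fx=s,fy=s,interpolation=cv2.INTER_CUBIC)
    for i in range(x0-x0%20+20,x1,20): cv2.line(c,((i-x0)*s,0),((i-x0)*s,5),(255,255,255),1);cv2.putText(c,str(i),((i-x0)*s-10,16),0,.35,(255,0,255),1)
    for i in range(y0-y0%20+20,y1,20): cv2.line(c,(0,(i-y0)*s),(5,(i-y0)*s),(255,255,255),1);cv2.putText(c,str(i),(6,(i-y0)*s+4),0,.35,(255,0,255),1)
    cv2.imwrite("pics/"+n,c)
crop(a,90,180,265,330,4,"s_left.png")
crop(a,255,130,455,280,4,"s_right.png")
b=cv2.imread("pics/side0.png")
crop(b,210,140,400,280,4,"d_top.png")
crop(b,150,215,330,360,4,"d_mid.png")
crop(b,150,265,330,390,4,"d_bot.png")
E
```

```text
(no output)
```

View pics/s_left.png

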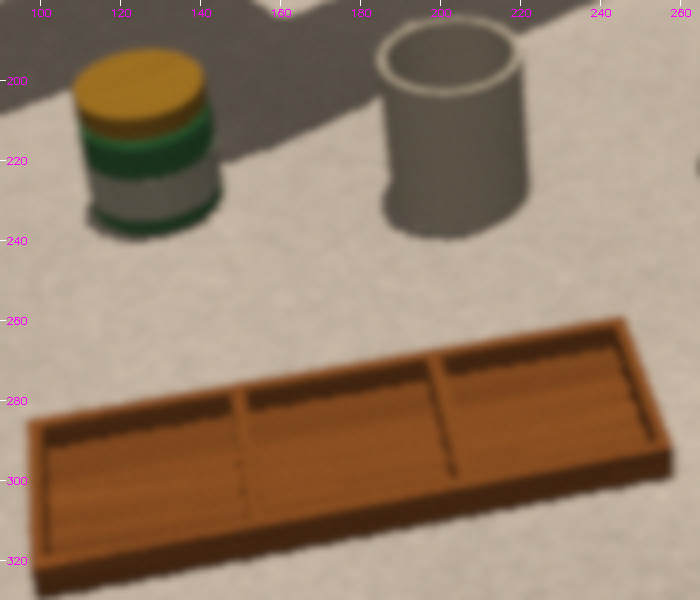

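View pics/s_right.png

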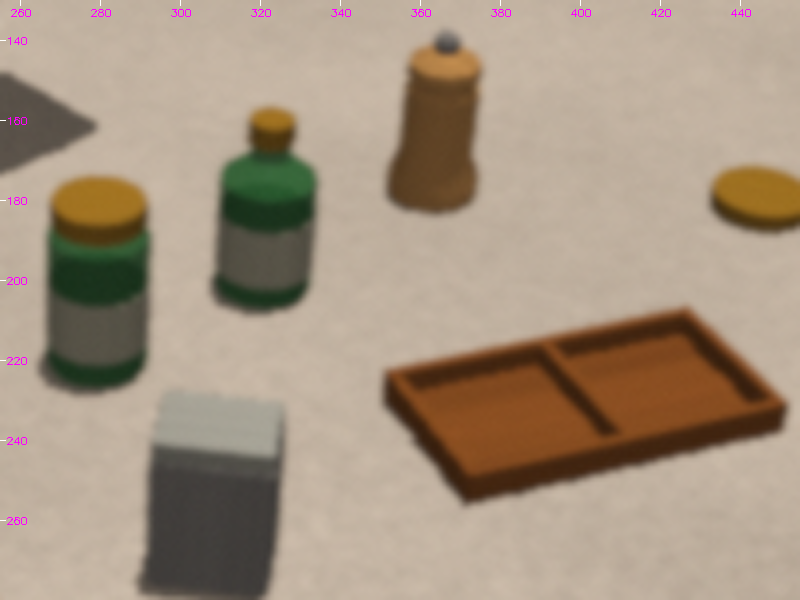

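View pics/d_top.png

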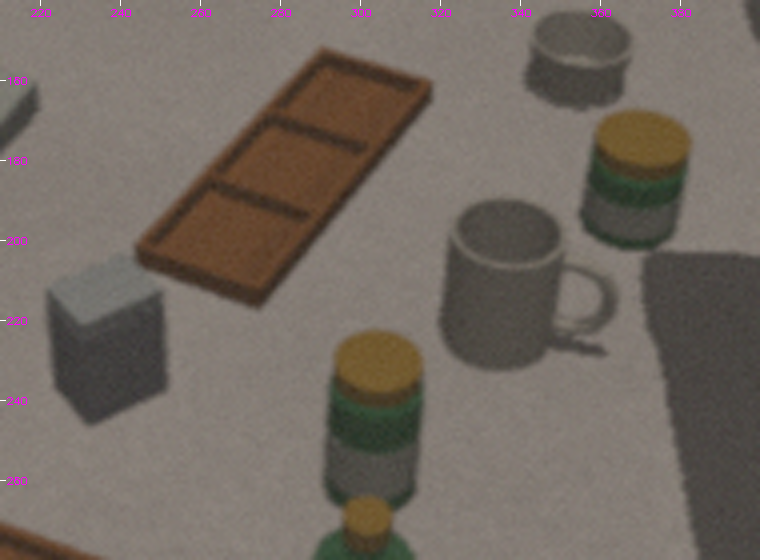

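View pics/d_bot.png

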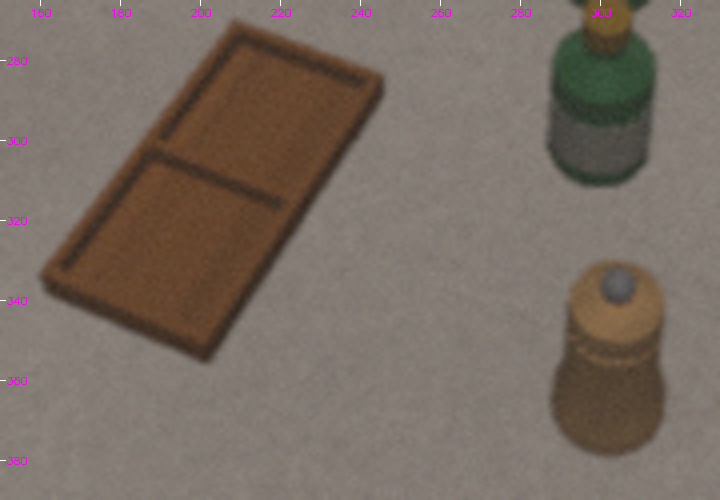

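```bash
cat > h.py <<'E'
import numpy as np, json
from station import bot
from scipy.optimize import least_squares
CM={n:bot.camera_model(n) for n in("scene","side")}
def proj(n,X,m=None):
    m=m or CM[n]; c=np.atleast_2d(X)@m["R"].T+m["t"]; p=c@m["mtx"].T; return p[:,:2]/p[:,2:]
def onz(n,px,z,m=None):
    m=m or CM[n]; d=m["R"].T@np.linalg.solve(m["mtx"],[*px,1]); o=-m["R"].T@m["t"]; return (o+d*(z-o[2])/d[2])[:2]
def rect(obs,z,L,W,g):
    # obs: cam->[(px)...] corners ordered; fit x,y,yaw
    s=np.array([[-1,-1],[1,-1],[1,1],[-1,1]])*[W/2,L/2]
    def f(p):
        c,si=np.cos(p[2]),np.sin(p[2]); X=s@np.array([[c,si],[-si,c]])+p[:2]
        X=np.c_[X,np.full(4,z)]; r=[]
        for n,q in obs.items():
            P=proj(n,X)
            for u in q: r+=list((P-u)[np.argmin(((P-u)**2).sum(1))])
        return np.array(r)
    o=least_squares(f,g); return o.x, np.sqrt((o.fun**2).mean())
E
python3 - <<'E'
from h import *
P={'squat':(72,(124.5,201.5),(370.5,174)),'tall':(100,(279.5,180),(304.5,230)),'bottle':(106,(323,160),(302,267.5)),'mill':(103,(366.5,140.5),(304.5,336)),'mug':(85,(202.5,194),(337,198))}
for k,(z,a,b) in P.items(): print(k,onz("scene",a,z).round(1),onz("side",b,z).round(1))
def mean(q,z): 
    for n in q: print(n,[onz(n,u,z).round(0).tolist() for u in q[n]])
    return np.mean([onz(n,u,z) for n in q for u in q[n]],0)
T={'scene':[(297,228),(326,231),(323,244),(293,241)],'side':[(222.5,212),(241,204),(250,212.5),(231.5,221)]}
L={'scene':[(97.5,285.5),(245.5,260),(257,291.5),(99.5,321.5)],'side':[(291,142),(317.5,150.5),(244,201.5),(275,213)]}
S={'scene':[(352,223),(426.5,207.5),(451,231),(372,250)],'side':[(209,270),(245,283.5),(161,333),(201.5,351)]}
for nm,q,z,l,w in(('tin',T,84,56,42),('long',L,18,270,94),('short',S,18,182,94)):
    m=mean(q,z)
    for y in(-.8,-.4,0,.4,.8): 
        x,e=rect(q,z,l,w,[*m,y]); print(nm,x.round(3),round(e,2))
    for n in q:
        x,e=rect({n:q[n]},z,l,w,rect(q,z,l,w,[*m,0])[0]); print('   ',n,x.round(3),round(e,2))
E
```

```text
squat [ 372.7 -285. ] [ 368.  -285.1]
tall [453.6  14.2] [451.   14.9]
bottle [421.3 128.3] [418.5 125.6]
mill [371.3 264.6] [363.1 270.9]
mug [ 423.4 -139. ] [ 419.3 -137.8]
scene [[597.0, -11.0], [625.0, 34.0], [658.0, 11.0], [630.0, -34.0]]
side [[652.0, 13.0], [625.0, -29.0], [593.0, -10.0], [619.0, 33.0]]
tin [ 6.24695e+02  7.00000e-01 -5.69000e-01] 1.02
tin [ 6.24695e+02  7.00000e-01 -5.69000e-01] 1.02
tin [ 6.24695e+02  7.00000e-01 -5.69000e-01] 1.02
tin [633.699  -9.904   0.688] 4.34
tin [624.804   0.853   0.976] 2.7
    scene [ 6.27307e+02 -5.50000e-02 -5.85000e-01] 0.67
    side [ 6.22357e+02  1.62800e+00 -5.45000e-01] 0.85
scene [[540.0, -368.0], [572.0, -104.0], [660.0, -115.0], [630.0, -377.0]]
side [[645.0, -432.0], [554.0, -419.0], [658.0, -112.0], [566.0, -101.0]]
long [ 6.00126e+02 -2.42665e+02 -1.04000e-01] 3.45
long [ 6.00126e+02 -2.42665e+02 -1.04000e-01] 3.45
long [ 6.00126e+02 -2.42665e+02 -1.04000e-01] 3.45
long [ 5.99627e+02 -2.41823e+02  2.41000e-01] 12.32
long [ 5.99627e+02 -2.41823e+02  2.41000e-01] 12.32
    scene [ 5.99691e+02 -2.40420e+02 -1.15000e-01] 1.16
    side [ 6.04179e+02 -2.58134e+02 -8.50000e-02] 3.82
scene [[542.0, 140.0], [552.0, 318.0], [642.0, 313.0], [635.0, 132.0]]
side [[630.0, 134.0], [540.0, 139.0], [639.0, 314.0], [547.0, 319.0]]
short [ 5.90144e+02  2.26491e+02 -4.70000e-02] 0.84
short [ 5.90144e+02  2.26491e+02 -4.70000e-02] 0.84
short [ 5.90144e+02  2.26491e+02 -4.70000e-02] 0.84
short [6.13000e+02 2.30751e+02 1.92000e-01] 9.58
short [5.90799e+02 2.25543e+02 4.85000e-01] 13.88
    scene [ 5.92506e+02  2.25955e+02 -4.90000e-02] 0.69
    side [ 5.88756e+02  2.26325e+02 -4.80000e-02] 0.62
```

```bash
python3 - <<'E'
from h import *
P={'squat':(72,(124.5,201.5),(370.5,174)),'tall':(100,(279.5,180),(304.5,230)),'bottle':(106,(323,160),(302,267.5)),'mill':(103,(366.5,140.5),(304.5,336)),'mug':(85,(202.5,194),(337,198))}
for k,(z,a,b) in P.items():
    o=least_squares(lambda X:np.r_[proj("scene",X)[0]-a,proj("side",X)[0]-b],[450,0,z])
    o2=least_squares(lambda X:np.r_[proj("scene",[*X,z])[0]-a,proj("side",[*X,z])[0]-b],[450,0])
    print(k,o.x.round(1),o.fun.round(1),o2.x.round(1))
L={'scene':[(97.5,285.5),(245.5,260),(257,291.5),(99.5,321.5)],'side':[(290.5,151.8),(318.2,161.2),(244.2,201),(274.5,213.3)]}
x,e=rect(L,18,270,94,[600,-240,-.1]);print(x,e)
for n in L: print(rect({n:L[n]},18,270,94,x))
E
```

```text
squat [ 368.8 -285.1   70.4] [-0.3 -0.3 -0.4  0.4] [ 369.5 -284.9]
tall [451.5  14.6  99.1] [-0.2 -0.1 -0.2  0.2] [451.7  14.7]
bottle [419.3 127.5 106.3] [-0.8 -0.5 -0.7  0.5] [419.2 127.5]
mill [363.9 268.7  99.1] [-0.2 -0.1 -0.2  0.1] [363.9 269.8]
mug [ 420.1 -138.6   83.4] [-0.2 -0.2 -0.3  0.3] [ 420.6 -138.4]
[ 5.98390248e+02 -2.40406252e+02 -1.15815041e-01] 0.975196640398035
(array([ 5.99690723e+02, -2.40419970e+02, -1.14610434e-01]), np.float64(1.1642816958303763))
(array([ 5.96541755e+02, -2.39882584e+02, -1.19597327e-01]), np.float64(0.46985358564907115))
```

```bash
cat > nav.py <<'E'
import numpy as np, json, sys
from scipy.spatial.transform import Rotation as Ro
# ideal: tool x = down; tool y = (cos a, sin a,0); z = x cross y
def axes(a):
    x=np.array([0,0,-1.]); y=np.array([np.cos(a),np.sin(a),0]); return np.c_[x,y,np.cross(x,y)]
def load(): d=json.load(open("cmd.json")); return np.array(d["p"]),d["a"]
def save(p,a): json.dump({"p":list(map(float,p)),"a":float(a)},open("cmd.json","w"))
def done(sx,sy,sz,t):  # log the last row
    p,a=load(); p=p+axes(a)@(np.array([sx,sy,sz])*1000); a=a-np.deg2rad(6*t); save(p,a); return p,a
def go(tgt,ya=None):
    p,a=load(); ya=a if ya is None else ya
    s=axes(a).T@(np.array(tgt)-p)/1000; t=-np.rad2deg(ya-a)/6
    return s.round(4).tolist(),round(t,3)
def tray(which,y):
    c={'long':(598.4,-240.4,-.116),'short':(590.2,226.4,-.048)}[which]
    return np.array([c[0]-np.sin(c[2])*y,c[1]+np.cos(c[2])*y]),c[2]
E
python3 - <<'E'
from nav import *
from station import bot
q=[]
for i in range(3): o=bot.get_obs(); q.append(np.r_[o["ee_rot"],o["eef_pos"]])
print(np.round(q,4))
w,x,y,z=o["ee_rot"]; M=Ro.from_quat([x,y,z,w]).as_matrix(); print(M.round(4))
a=np.arctan2(M[1,1],M[0,1]); print(a, axes(a).round(3))
save([249.994,-545.402,205.967],a)
print(o["time"], bot.camera_model("wrist")["t"])
for t in (-88,0,88): print(tray('long',t))
for t in (-44,44): print(tray('short',t))
E
```

```text
[[-1.503000e-01 -6.908000e-01 -1.513000e-01  6.909000e-01  2.498090e+02
  -5.448709e+02  2.053226e+02]
 [-1.503000e-01 -6.908000e-01 -1.513000e-01  6.909000e-01  2.498090e+02
  -5.448709e+02  2.053226e+02]
 [-1.503000e-01 -6.908000e-01 -1.513000e-01  6.909000e-01  2.498090e+02
  -5.448709e+02  2.053226e+02]]
[[-5.000e-04  4.167e-01 -9.090e-01]
 [ 1.400e-03 -9.090e-01 -4.167e-01]
 [-1.000e+00 -1.500e-03 -2.000e-04]]
-1.140959987634061 [[ 0.     0.417 -0.909]
 [ 0.    -0.909 -0.417]
 [-1.     0.    -0.   ]]
0.15 [-598.10714148  -40.38224022  380.18787098]
(array([ 588.21487774, -327.8085996 ]), -0.116)
(array([ 598.4, -240.4]), -0.116)
(array([ 608.58512226, -152.9914004 ]), -0.116)
(array([588.08881091, 182.45067827]), -0.048)
(array([592.31118909, 270.34932173]), -0.048)
```

```bash
python3 - <<'E'
from nav import *
print(go([480,-200,190],-.116),go([419.2,127.5,170],-.116))
E
```

```text
([0.016, -0.2181, -0.353], np.float64(-9.788)) ([0.036, -0.5412, -0.4342], np.float64(-9.788))
```

Call:
{"op": "servo_tool", "data": {
  "steps": [
    [0.016,-0.2181,-0.353,-9.788,-1],
    [0.016,-0.2181,-0.353,-9.788,-1],
    [0.016,-0.2181,-0.353,-9.788,-1],
    [0.016,-0.2181,-0.353,-9.788,-1],
    [0.016,-0.2181,-0.353,-9.788,-1],
    [0.016,-0.2181,-0.353,-9.788,-1],
    [0.036,-0.5412,-0.4342,-9.788,-1],
    [0.036,-0.5412,-0.4342,-9.788,-1],
    [0.036,-0.5412,-0.4342,-9.788,-1],
    [0.036,-0.5412,-0.4342,-9.788,-1],
    [0.036,-0.5412,-0.4342,-9.788,-1],
    [0.036,-0.5412,-0.4342,-9.788,-1],
    [0.036,-0.5412,-0.4342,-9.788,-1],
    [0.036,-0.5412,-0.4342,-9.788,-1],
    [0.036,-0.5412,-0.4342,-9.788,-1],
    [0.036,-0.5412,-0.4342,-9.788,-1]
  ],
  "force": 50
}}

```text
time: 2.15
eef_pos: [419.5, 126.4, 170.1]
ee_rot: [0.47, 0.529, 0.47, -0.529]
wrist_force: [-0.5, -0.4, 0.0]
gripper_width: 0.998
```

```bash
python3 - <<'E'
from nav import *
from h import proj,onz
from station import bot
import cv2
print(done(0.036,-0.5412,-0.4342,-9.788))
m=bot.camera_model("wrist"); o=bot.get_obs(); im=bot.camera("wrist")
print(o["eef_pos"],o["ee_rot"],o["joint_pos"],o["time"],o["wrist_force"])
for n,X in {'bottle':[419.2,127.5,106],'tall':[451.7,14.7,100],'mill':[363.9,269,100],'tin':[624.7,.7,84],'t1':[588,182.5,5],'t2':[592,270,5]}.items():
    u=proj(None,X,m)[0]; print(n,u.round(1)); 
    if 0<u[0]<560 and 0<u[1]<420: cv2.drawMarker(im,tuple(int(v) for v in u.round()),(255,0,0),0,8,1)
cv2.imwrite("pics/w1.png",im[:,:,::-1])
E
```

```text
(array([419.1665815 , 127.50788822, 169.967     ]), np.float64(-0.11596302452283114))
[419.53852176 126.35327905 170.0864143 ] [ 0.46962308  0.52867824  0.46955721 -0.52864876] [ 1.34674916e-01  1.66198907e-01  1.88864578e+00 -6.10875286e-05
  1.08666142e+00  2.52918882e-01] 2.15 [-0.48781386 -0.39107868  0.00257937]
bottle [284.9 209.6]
tall [336.7 323.1]
mill [174.   10.7]
tin [522.3 305.6]
t1 [448.7 104.1]
t2 [457.1   2.2]
```

View pics/w1.png

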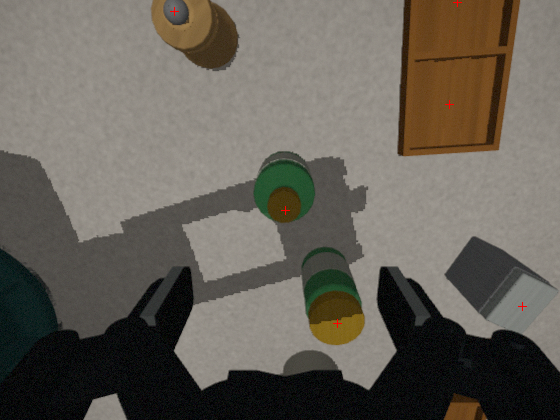

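```bash
python3 - <<'E'
from nav import *
from h import proj,onz
from station import bot
import cv2
m=bot.camera_model("wrist"); im=cv2.imread("pics/w1.png")
c=(590.2,226.4,-.048)
for x,y in((-47,-91),(47,-91),(47,0),(-47,0)):
    X=[c[0]+np.cos(c[2])*x-np.sin(c[2])*y,c[1]+np.sin(c[2])*x+np.cos(c[2])*y,18]
    u=proj(None,X,m)[0]; print(u.round(1)); cv2.drawMarker(im,tuple(int(v) for v in u.round()),(255,0,0),0,8,1)
i=cv2.resize(im[0:170,380:560],None,fx=4,fy=4); cv2.imwrite("pics/w1c.png",i[:600])
i=cv2.resize(im[140:350,230:380],None,fx=2.8,fy=2.8); cv2.imwrite("pics/w1d.png",i)
E
```

```text
[403.2 157.4]
[498.9 150.7]
[512.9  49.6]
[407.7  57.7]
```

View pics/w1c.png

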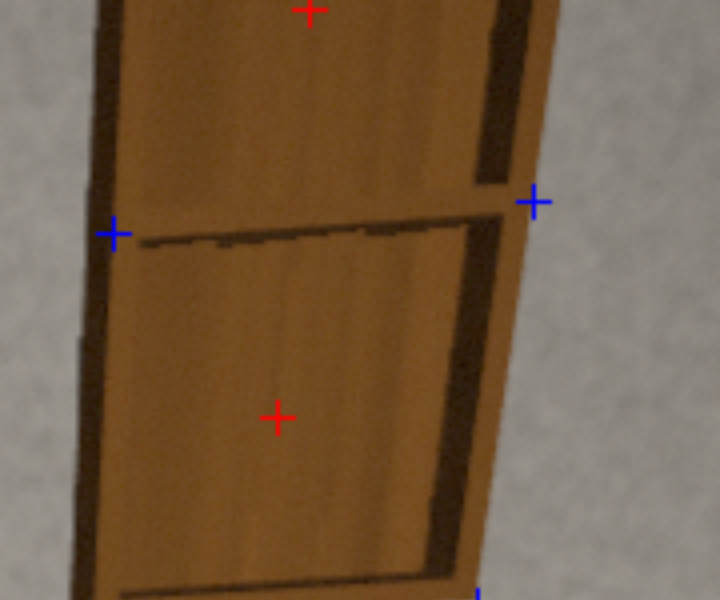

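View pics/w1d.png

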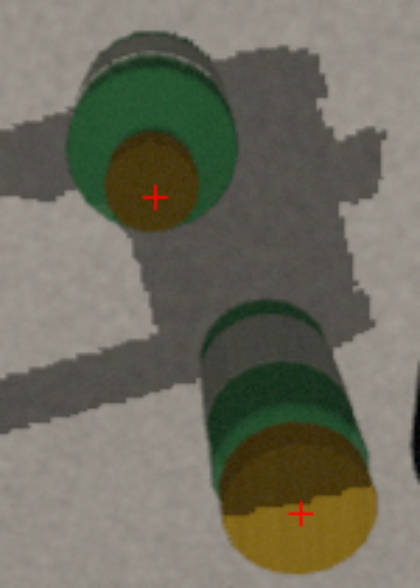

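Call:
{"op": "servo_tool", "data": {
  "steps": [
    [0.06,0,0,0,-1],
    [0.1,0,0,0,-1],
    [0.12,0,0,0,-1],
    [0.133,0,0,0,-1],
    [0.133,0,0,0,-1],
    [0.133,0,0,0,1],
    [0.133,0,0,0,1],
    [0.133,0,0,0,1],
    [0.133,0,0,0,1],
    [0.133,0,0,0,1],
    [0.133,0,0,0,1],
    [0.133,0,0,0,1]
  ],
  "force": 50
}}

```text
time: 3.7
eef_pos: [419.8, 127.7, 38.4]
ee_rot: [0.471, 0.529, 0.47, -0.527]
wrist_force: [-2.4, -0.3, 9.6]
gripper_width: 0.587
```

```bash
python3 - <<'E'
from nav import *
from station import bot
import cv2
print(done(0.133,0,0,0))
cv2.imwrite("pics/w2.png",bot.camera("wrist")[:,:,::-1]); print(go([*tray('long',0)[0],160],-.116), bot.get_obs()["wrist_force"])
E
```

```text
(array([419.1665815 , 127.50788822,  36.967     ]), np.float64(-0.11596302452283114))
([-0.123, 0.2206, 0.3447], np.float64(0.0)) [-3.72393779 -0.1997468  10.35473998]
```

View pics/w2.png

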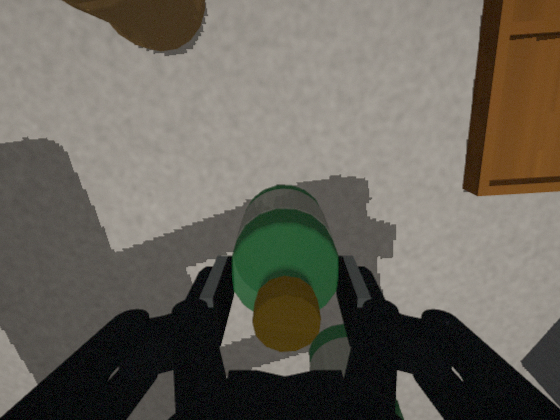

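Call:
{"op": "servo_tool", "data": {
  "steps": [
    [-0.03,0,0,0,1],
    [-0.08,0,0,0,1],
    [-0.123,0,0,0,1],
    [-0.123,0.03,0.045,0,1],
    [-0.123,0.2206,0.3447,0,1],
    [-0.123,0.2206,0.3447,0,1],
    [-0.123,0.2206,0.3447,0,1],
    [-0.123,0.2206,0.3447,0,1],
    [-0.123,0.2206,0.3447,0,1],
    [-0.123,0.2206,0.3447,0,1],
    [-0.123,0.2206,0.3447,0,1],
    [-0.123,0.2206,0.3447,0,1]
  ]
}}

```text
time: 5.25
eef_pos: [597.4, -239.7, 159.5]
ee_rot: [-0.469, -0.528, -0.471, 0.528]
wrist_force: [-0.8, 0.2, -3.0]
gripper_width: 0.586
```

```bash
python3 - <<'E'
from nav import *
from station import bot
from h import proj
import cv2
print(done(-.123,.2206,.3447,0))
o=bot.get_obs(); print(o["eef_pos"],o["joint_pos"].round(2))
m=bot.camera_model("wrist");im=bot.camera("wrist")[:,:,::-1].copy()
c=(598.4,-240.4,-.116)
for x in(-47,47):
  for y in (-135,-44,44,135):
    X=[c[0]+np.cos(c[2])*x-np.sin(c[2])*y,c[1]+np.sin(c[2])*x+np.cos(c[2])*y,18]
    u=proj(None,X,m)[0]; cv2.drawMarker(im,tuple(int(v) for v in u.round()),(255,0,0),0,8,1)
cv2.imwrite("pics/w3.png",im)
E
```

```text
(array([ 598.40206513, -240.40119213,  159.967     ]), np.float64(-0.11596302452283114))
[ 597.40784718 -239.6767255   159.52535234] [-0.49  0.46  1.46  0.    1.22 -0.37]
```

View pics/w3.png

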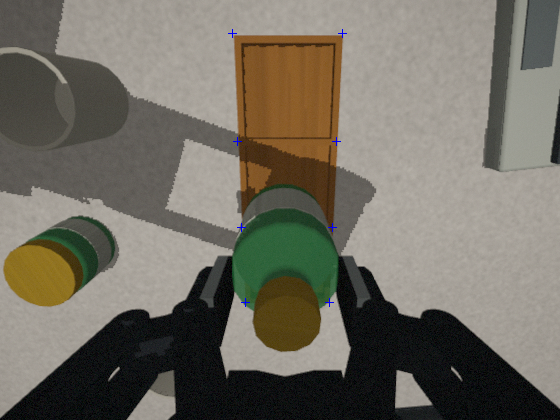

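Call:
{"op": "servo_tool", "data": {
  "steps": [
    [0.03,0,0,0,1],
    [0.07,0,0,0,1],
    [0.1,0,0,0,1],
    [0.109,0,0,0,1],
    [0.113,0,0,0,1],
    [0.115,0,0,0,1],
    [0.1165,0,0,0,1],
    [0.1175,0,0,0,1],
    [0.1175,0,0,0,1]
  ]
}}

```text
time: 6.42
eef_pos: [599.0, -240.7, 43.6]
ee_rot: [0.471, 0.528, 0.47, -0.528]
wrist_force: [-1.8, 0.7, 4.4]
gripper_width: 0.585
```

```bash
python3 - <<'E'
from nav import *
from station import bot
print(done(.1175,0,0,0))
o=bot.get_obs(); print(o["wrist_force"])
E
```

```text
(array([ 598.40206513, -240.40119213,   42.467     ]), np.float64(-0.11596302452283114))
[-1.83900231  0.66226647  4.43006218]
```

Call:
{"op": "servo_tool", "data": {
  "steps": [
    [0,0,0,0,-0.3],
    [0,0,0,0,-0.6],
    [0,0,0,0,-1],
    [0,0,0,0,-1],
    [0,0,0,0,-1],
    [-0.03,0,0,0,-1],
    [-0.08,0,0,0,-1],
    [-0.12,0,0,0,-1],
    [-0.12,0,0,0,-1]
  ]
}}

```text
time: 7.55
eef_pos: [601.1, -241.8, 166.7]
ee_rot: [0.473, 0.529, 0.468, -0.527]
wrist_force: [0.2, -1.1, 0.4]
gripper_width: 0.998
```

```bash
python3 - <<'E'
from nav import *
from station import bot
import cv2
print(done(-.12,0,0,0))
cv2.imwrite("pics/s4.png",cv2.resize(bot.camera("scene")[170:340,80:300,::-1],None,fx=3,fy=3))
print(go([369.5,-284.9,130],-.116))
E
```

```text
(array([ 598.40206513, -240.40119213,  162.467     ]), np.float64(-0.11596302452283114))
([0.0325, -0.2222, 0.0707], np.float64(0.0))
```

View pics/s4.png

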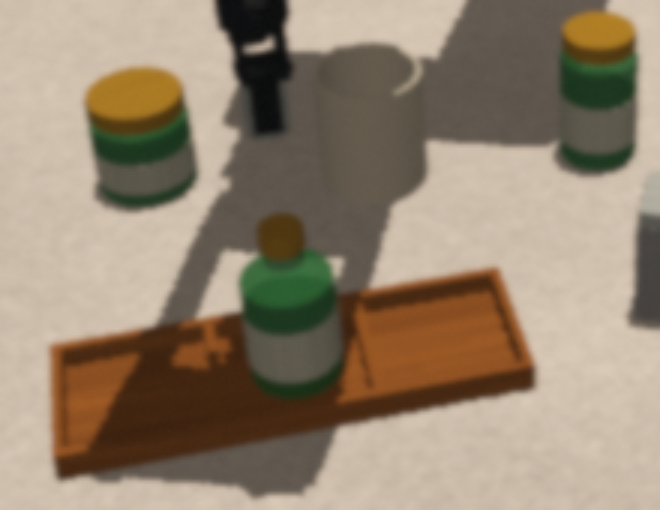

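Call:
{"op": "servo_tool", "data": {
  "steps": [
    [0.0325,-0.2222,0.0707,0,-1],
    [0.0325,-0.2222,0.0707,0,-1],
    [0.0325,-0.2222,0.0707,0,-1],
    [0.0325,-0.2222,0.0707,0,-1],
    [0.0325,-0.2222,0.0707,0,-1],
    [0.0325,-0.2222,0.0707,0,-1]
  ]
}}

```text
time: 8.35
eef_pos: [369.8, -284.9, 129.5]
ee_rot: [0.47, 0.528, 0.47, -0.528]
wrist_force: [0.4, 0.6, 0.3]
gripper_width: 1.002
```

```bash
python3 - <<'E'
from nav import *
from station import bot
from h import proj,onz
import cv2
print(done(0.0325,-.2222,.0707,0),onz("scene",(53,262),15),bot.get_obs()["joint_pos"].round(2))
m=bot.camera_model("wrist");im=bot.camera("wrist")[:,:,::-1].copy()
for X in([369.5,-284.9,72],[369.5,-284.9,0]):
    u=proj(None,X,m)[0]; cv2.drawMarker(im,tuple(int(v) for v in u.round()),(255,0,0),0,8,1)
cv2.imwrite("pics/w5.png",im)
E
```

```text
(array([ 369.51417716, -284.91708525,  129.967     ]), np.float64(-0.11596302452283114)) [ 439.17055452 -435.81020312] [-0.81  0.26  1.88  0.    1.   -0.69]
```

View pics/w5.png

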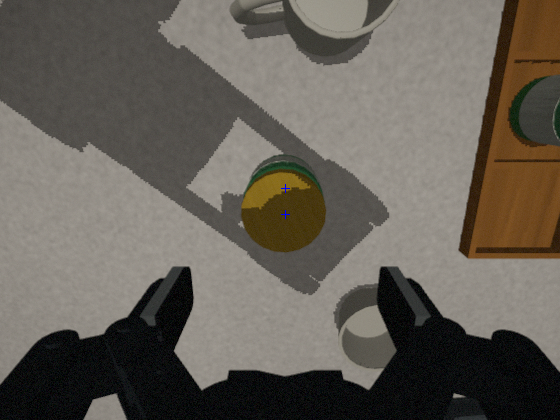

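Call:
{"op": "servo_tool", "data": {
  "steps": [
    [0.04,-0.001,0,0,-1],
    [0.08,-0.001,0,0,-1],
    [0.1,-0.001,0,0,-1],
    [0.113,-0.001,0,0,-1],
    [0.113,-0.001,0,0,-1],
    [0.113,-0.001,0,0,1],
    [0.113,-0.001,0,0,1],
    [0.113,-0.001,0,0,1],
    [0.113,-0.001,0,0,1],
    [0.113,-0.001,0,0,1],
    [0.113,-0.001,0,0,1]
  ]
}}

```text
time: 9.78
eef_pos: [369.1, -285.3, 18.3]
ee_rot: [0.471, 0.528, 0.47, -0.528]
wrist_force: [-0.9, 1.8, 5.3]
gripper_width: 0.737
```

```bash
python3 - <<'E'
from nav import *
from station import bot
print(done(.113,-.001,0,0))
o=bot.get_obs(); print(o["wrist_force"],o["gripper_width"])
print(go([*tray('long',-88)[0],130],-.116))
E
```

```text
(array([ 368.52089334, -284.80138195,   16.967     ]), np.float64(-0.11596302452283114))
[-0.87073304  1.83886085  5.27071093] 0.7369898663046159
([-0.113, 0.2232, 0.0173], np.float64(0.0))
```

Call:
{"op": "servo_tool", "data": {
  "steps": [
    [-0.03,0,0,0,1],
    [-0.08,0,0,0,1],
    [-0.113,0.03,0,0,1],
    [-0.113,0.08,0.008,0,1],
    [-0.113,0.2232,0.0173,0,1],
    [-0.113,0.2232,0.0173,0,1],
    [-0.113,0.2232,0.0173,0,1],
    [-0.113,0.2232,0.0173,0,1],
    [-0.113,0.2232,0.0173,0,1]
  ]
}}

```text
time: 10.9
eef_pos: [586.8, -327.2, 129.8]
ee_rot: [-0.47, -0.528, -0.471, 0.528]
wrist_force: [-0.5, -0.0, -3.4]
gripper_width: 0.738
```

```bash
python3 - <<'E'
from nav import *
from station import bot
import cv2
print(done(-.113,.2232,.0173,0))
cv2.imwrite("pics/w6.png",bot.camera("wrist")[:,:,::-1])
E
```

```text
(array([ 588.22017485, -327.81016827,  129.967     ]), np.float64(-0.11596302452283114))
```

View pics/w6.png

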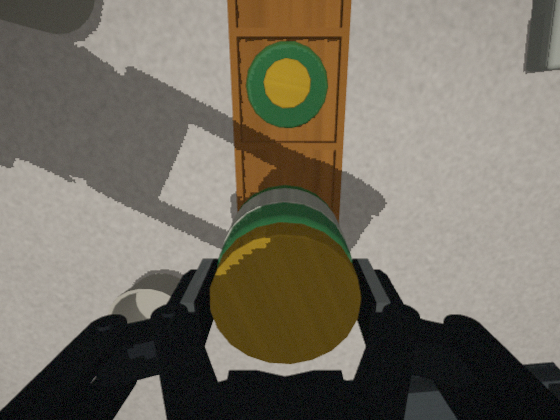

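Call:
{"op": "servo_tool", "data": {
  "steps": [
    [0.03,0,0,0,1],
    [0.065,0,0,0,1],
    [0.09,0,0,0,1],
    [0.099,0,0,0,1],
    [0.103,0,0,0,1],
    [0.105,0,0,0,1],
    [0.1065,0,0,0,1],
    [0.1075,0,0,0,1],
    [0.1075,0,0,0,1]
  ]
}}

```text
time: 12.08
eef_pos: [588.7, -328.1, 23.5]
ee_rot: [0.471, 0.528, 0.47, -0.528]
wrist_force: [-1.5, 0.5, 3.6]
gripper_width: 0.737
```

```bash
python3 - <<'E'
from nav import *
from station import bot
import cv2
print(done(.1075,0,0,0))
o=bot.get_obs(); print(o["wrist_force"])
cv2.imwrite("pics/d7.png",cv2.resize(bot.camera("side")[120:300,200:420,::-1],None,fx=3,fy=3))
E
```

```text
(array([ 588.22017485, -327.81016827,   22.467     ]), np.float64(-0.11596302452283114))
[-1.48577287  0.51985422  3.58196597]
```

View pics/d7.png

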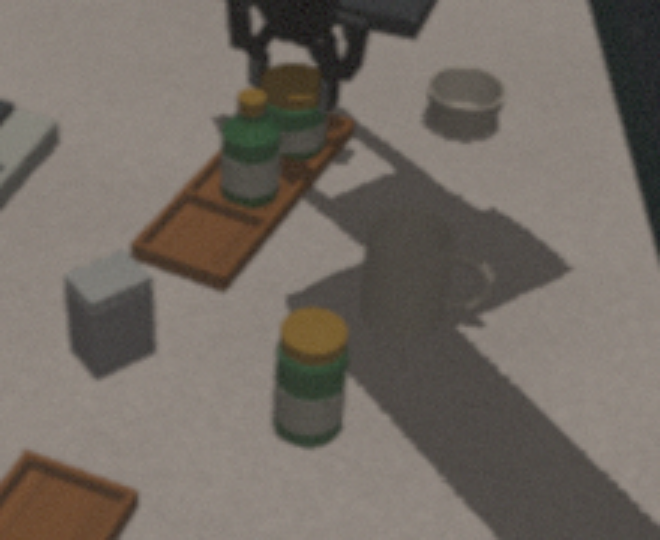

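```bash
python3 - <<'E'
from nav import *
print(go([363.9,269,165],-.116))
E
```

```text
([-0.1425, -0.2919, -0.5668], np.float64(0.0))
```

Call:
{"op": "servo_tool", "data": {
  "steps": [
    [0,0,0,0,-0.5],
    [0,0,0,0,-0.7],
    [0,0,0,0,-1],
    [0,0,0,0,-1],
    [0,0,0,0,-1],
    [-0.03,0,0,0,-1],
    [-0.08,0,0,0,-1],
    [-0.1425,0,0,0,-1],
    [-0.1425,0,0,0,-1]
  ]
}}

```text
time: 13.25
eef_pos: [592.0, -330.4, 171.5]
ee_rot: [0.474, 0.529, 0.466, -0.527]
wrist_force: [0.4, -0.0, -0.1]
gripper_width: 0.998
```

Call:
{"op": "servo_tool", "data": {
  "steps": [
    [0,-0.2919,-0.5668,0,-1],
    [0,-0.2919,-0.5668,0,-1],
    [0,-0.2919,-0.5668,0,-1],
    [0,-0.2919,-0.5668,0,-1],
    [0,-0.2919,-0.5668,0,-1],
    [0,-0.2919,-0.5668,0,-1],
    [0,-0.2919,-0.5668,0,-1],
    [0,-0.2919,-0.5668,0,-1],
    [0,-0.2919,-0.5668,0,-1],
    [0,-0.2919,-0.5668,0,-1],
    [0,-0.2919,-0.5668,0,-1],
    [0,-0.2919,-0.5668,0,-1],
    [0,-0.2919,-0.5668,0,-1]
  ]
}}

```text
time: 14.88
eef_pos: [364.3, 267.6, 164.7]
ee_rot: [-0.47, -0.528, -0.47, 0.529]
wrist_force: [-0.2, 0.7, 0.2]
gripper_width: 0.998
```

```bash
python3 - <<'E'
from nav import *
from station import bot
from h import proj,onz
import cv2
print(done(-.1425,-.2919,-.5668,0),bot.get_obs()["joint_pos"].round(2))
m=bot.camera_model("wrist");im=bot.camera("wrist")[:,:,::-1].copy()
for X in([363.9,269,103],[363.9,269,0]):
    u=proj(None,X,m)[0]; cv2.drawMarker(im,tuple(int(v) for v in u.round()),(255,0,0),0,8,1)
cv2.imwrite("pics/w8.png",im)
cv2.imwrite("pics/s8.png",bot.camera("scene")[:,:,::-1])
E
```

```text
(array([363.86125748, 268.95689365, 164.967     ]), np.float64(-0.11596302452283114)) [ 0.48  0.19  1.87 -0.    1.08  0.6 ]
```

View pics/w8.png

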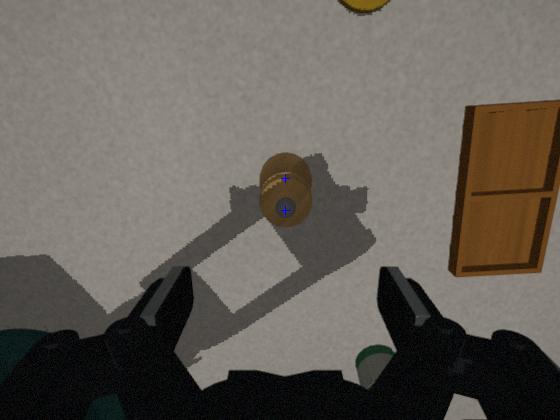

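View pics/s8.png

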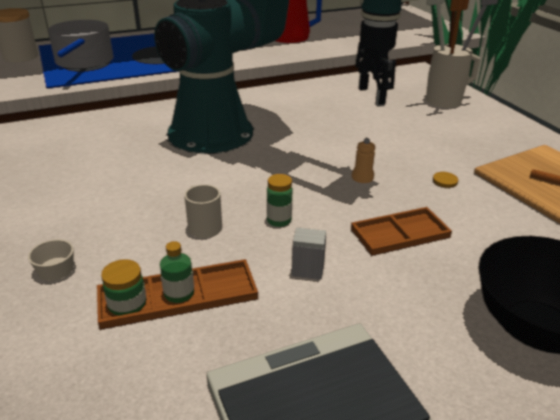

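Call:
{"op": "servo_tool", "data": {
  "steps": [
    [0.05,0,0,0,-1],
    [0.095,0,0,0,-1],
    [0.118,0,0,0,-1],
    [0.129,0,0,0,-1],
    [0.129,0,0,0,-1],
    [0.129,0,0,0,1],
    [0.129,0,0,0,1],
    [0.129,0,0,0,1],
    [0.129,0,0,0,1],
    [0.129,0,0,0,1],
    [0.129,0,0,0,1],
    [0.129,0,0,0,1],
    [0.1,0,0,0,1],
    [0.05,0,0,0,1],
    [0.0,0,0,0,1],
    [0.0,0,0,0,1]
  ]
}}

```text
time: 16.98
eef_pos: [366.7, 270.6, 168.9]
ee_rot: [0.471, 0.531, 0.47, -0.525]
wrist_force: [-0.6, 0.1, -2.3]
gripper_width: 0.485
```

```bash
python3 - <<'E'
from nav import *
from station import bot
import cv2
print(go([480,200,165]),go([560,-40,165]),go([*tray('long',88)[0],165],-.116))
cv2.imwrite("pics/w9.png",bot.camera("wrist")[:,:,::-1])
E
```

```text
([-0.0, 0.1233, 0.0551], np.float64(-0.0)) ([-0.0, 0.2306, 0.2842], np.float64(-0.0)) ([-0.0, 0.2919, 0.3908], np.float64(0.0))
```

View pics/w9.png

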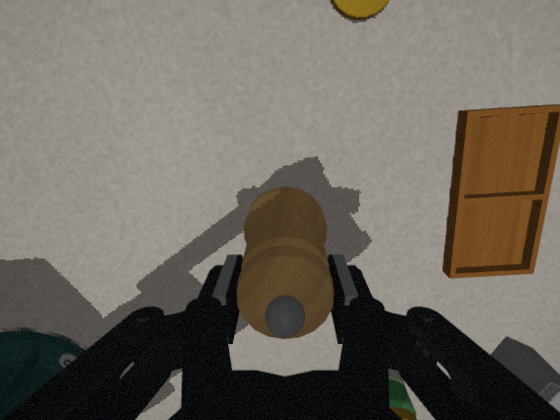

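Mill is held upright. Carry over to the +88 compartment.

Call:
{"op": "servo_tool", "data": {
  "steps": [
    [0,0.025,0.033,0,1],
    [0,0.2919,0.3908,0,1],
    [0,0.2919,0.3908,0,1],
    [0,0.2919,0.3908,0,1],
    [0,0.2919,0.3908,0,1],
    [0,0.2919,0.3908,0,1],
    [0,0.2919,0.3908,0,1],
    [0,0.2919,0.3908,0,1],
    [0,0.2919,0.3908,0,1],
    [0,0.2919,0.3908,0,1],
    [0,0.2919,0.3908,0,1],
    [0,0.2919,0.3908,0,1]
  ]
}}

```text
time: 18.52
eef_pos: [607.7, -151.4, 164.8]
ee_rot: [-0.47, -0.528, -0.471, 0.528]
wrist_force: [-0.2, 0.7, -1.3]
gripper_width: 0.482
```

```bash
python3 - <<'E'
from nav import *
from station import bot
import cv2
print(done(0,.2919,.3908,0))
cv2.imwrite("pics/w10.png",bot.camera("wrist")[:,:,::-1])
E
```

```text
(array([ 608.5839554 , -152.99221599,  164.967     ]), np.float64(-0.11596302452283114))
```

View pics/w10.png

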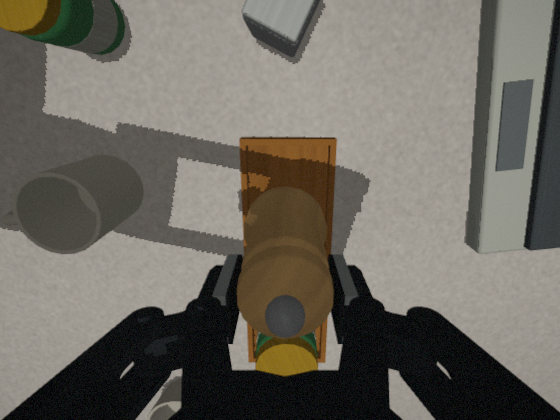

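Call:
{"op": "servo_tool", "data": {
  "steps": [
    [0.03,0,0,0,1],
    [0.075,0,0,0,1],
    [0.105,0,0,0,1],
    [0.115,0,0,0,1],
    [0.119,0,0,0,1],
    [0.121,0,0,0,1],
    [0.1225,0,0,0,1],
    [0.1235,0,0,0,1],
    [0.1235,0,0,0,1]
  ]
}}

```text
time: 19.7
eef_pos: [609.3, -153.3, 42.4]
ee_rot: [0.471, 0.528, 0.47, -0.528]
wrist_force: [-0.6, 0.1, 2.2]
gripper_width: 0.482
```

Call:
{"op": "servo_tool", "data": {
  "steps": [
    [0,0,0,0,-0.1],
    [0,0,0,0,-0.4],
    [0,0,0,0,-1],
    [0,0,0,0,-1],
    [0,0,0,0,-1],
    [-0.03,0,0,0,-1],
    [-0.08,0,0,0,-1],
    [-0.1235,0,0,0,-1],
    [-0.1235,0,0,0,-1],
    [-0.1235,0,0,0,-1]
  ]
}}

```text
time: 20.95
eef_pos: [608.1, -152.8, 164.6]
ee_rot: [-0.47, -0.528, -0.47, 0.528]
wrist_force: [-0.5, -0.2, -0.7]
gripper_width: 1.005
```

```bash
python3 - <<'E'
from nav import *
from station import bot
import cv2
print(load(),bot.get_obs()["eef_pos"])
print(go([451.7,14.7,165],-.048))
cv2.imwrite("pics/s11.png",cv2.resize(bot.camera("scene")[170:340,80:300,::-1],None,fx=3,fy=3))
E
```

```text
(array([ 608.5839554 , -152.99221599,  164.967     ]), -0.11596302452283114) [ 608.11845188 -152.81781971  164.58590261]
([-0.0, -0.1752, -0.1484], np.float64(-0.649))
```

View pics/s11.png

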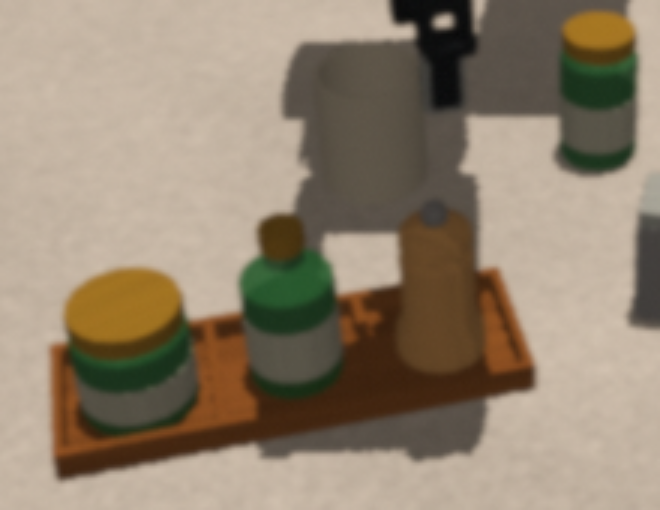

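Call:
{"op": "servo_tool", "data": {
  "steps": [
    [0,-0.1752,-0.1484,-0.649,-1],
    [0,-0.1752,-0.1484,-0.649,-1],
    [0,-0.1752,-0.1484,-0.649,-1],
    [0,-0.1752,-0.1484,-0.649,-1],
    [0,-0.1752,-0.1484,-0.649,-1],
    [0,-0.1752,-0.1484,-0.649,-1],
    [0,-0.1752,-0.1484,-0.649,-1]
  ]
}}

```text
time: 21.88
eef_pos: [452.8, 13.9, 164.7]
ee_rot: [0.488, 0.512, 0.488, -0.512]
wrist_force: [-0.2, -0.5, 0.7]
gripper_width: 1.005
```

```bash
python3 - <<'E'
from nav import *
from station import bot
from h import proj,onz
import cv2
print(done(0,-.1752,-.1484,-.649),bot.get_obs()["joint_pos"].round(2))
m=bot.camera_model("wrist");im=bot.camera("wrist")[:,:,::-1].copy()
for X in([451.7,14.7,100],[451.7,14.7,0],[624.7,.7,84]):
    u=proj(None,X,m)[0]; cv2.drawMarker(im,tuple(int(v) for v in u.round()),(255,0,0),0,8,1)
cv2.imwrite("pics/w12.png",im)
E
```

```text
(array([451.73099968,  14.68232078, 164.967     ]), np.float64(-0.04799990345017194)) [-0.12  0.19  1.87 -0.    1.08 -0.07]
```

View pics/w12.png

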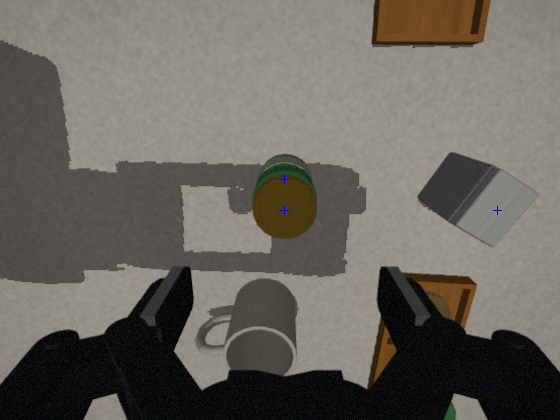

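Call:
{"op": "servo_tool", "data": {
  "steps": [
    [0.05,0,0,0,-1],
    [0.095,0,0,0,-1],
    [0.12,0,0,0,-1],
    [0.131,0,0,0,-1],
    [0.131,0,0,0,-1],
    [0.131,0,0,0,1],
    [0.131,0,0,0,1],
    [0.131,0,0,0,1],
    [0.131,0,0,0,1],
    [0.131,0,0,0,1],
    [0.131,0,0,0,1],
    [0.131,0,0,0,1],
    [0.1,0,0,0,1],
    [0.05,0,0,0,1],
    [0.0,0,0,0,1],
    [0.0,0,0,0,1]
  ]
}}

```text
time: 23.92
eef_pos: [455.0, 14.4, 169.0]
ee_rot: [0.49, 0.514, 0.485, -0.51]
wrist_force: [-0.3, -0.1, -4.5]
gripper_width: 0.607
```

```bash
python3 - <<'E'
from nav import *
print(go([*tray('short',44)[0],165],-.048))
E
```

```text
([-0.0, 0.1282, -0.2621], np.float64(0.0))
```

Call:
{"op": "servo_tool", "data": {
  "steps": [
    [0,0.015,-0.03,0,1],
    [0,0.1282,-0.2621,0,1],
    [0,0.1282,-0.2621,0,1],
    [0,0.1282,-0.2621,0,1],
    [0,0.1282,-0.2621,0,1],
    [0,0.1282,-0.2621,0,1],
    [0,0.1282,-0.2621,0,1],
    [0,0.1282,-0.2621,0,1],
    [0,0.1282,-0.2621,0,1]
  ]
}}

```text
time: 25.05
eef_pos: [591.7, 268.9, 164.9]
ee_rot: [-0.487, -0.512, -0.488, 0.513]
wrist_force: [-0.4, -0.5, -3.8]
gripper_width: 0.61
```

```bash
python3 - <<'E'
from nav import *
from station import bot
import cv2
print(done(0,.1282,-.2621,0))
cv2.imwrite("pics/w13.png",bot.camera("wrist")[:,:,::-1])
E
```

```text
(array([592.35928648, 270.32921584, 164.967     ]), np.float64(-0.04799990345017194))
```

View pics/w13.png

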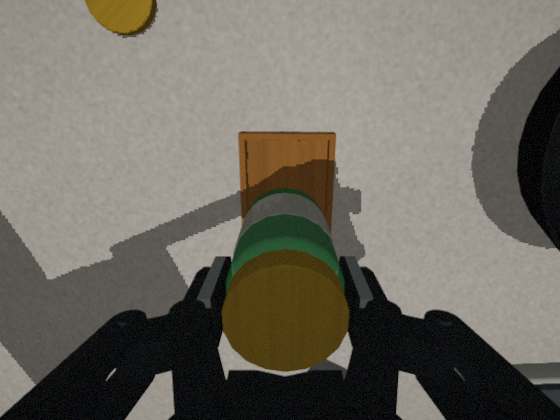

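Call:
{"op": "servo_tool", "data": {
  "steps": [
    [0.03,0,0,0,1],
    [0.075,0,0,0,1],
    [0.107,0,0,0,1],
    [0.117,0,0,0,1],
    [0.121,0,0,0,1],
    [0.123,0,0,0,1],
    [0.1245,0,0,0,1],
    [0.1255,0,0,0,1],
    [0.1255,0,0,0,1]
  ]
}}

```text
time: 26.22
eef_pos: [593.0, 270.7, 40.6]
ee_rot: [0.488, 0.512, 0.488, -0.511]
wrist_force: [-0.3, -1.1, 3.1]
gripper_width: 0.612
```

Call:
{"op": "servo_tool", "data": {
  "steps": [
    [0,0,0,0,-0.3],
    [0,0,0,0,-0.6],
    [0,0,0,0,-1],
    [0,0,0,0,-1],
    [0,0,0,0,-1],
    [-0.03,0,0,0,-1],
    [-0.08,0,0,0,-1],
    [-0.1255,0,0,0,-1],
    [-0.1255,0,0,0,-1],
    [-0.1255,0,0,0,-1]
  ]
}}

```text
time: 27.48
eef_pos: [591.9, 270.2, 164.6]
ee_rot: [-0.488, -0.512, -0.488, 0.512]
wrist_force: [0.5, 0.6, -1.5]
gripper_width: 0.999
```

```bash
python3 - <<'E'
from nav import *
print(go([624.7,.7,150],-.569))
E
```

```text
([0.015, 0.0452, 0.2678], np.float64(4.975))
```

Call:
{"op": "servo_tool", "data": {
  "steps": [
    [0.015,0.0452,0.2678,4.975,-1],
    [0.015,0.0452,0.2678,4.975,-1],
    [0.015,0.0452,0.2678,4.975,-1],
    [0.015,0.0452,0.2678,4.975,-1],
    [0.015,0.0452,0.2678,4.975,-1],
    [0.015,0.0452,0.2678,4.975,-1],
    [0.015,0.0452,0.2678,4.975,-1],
    [0.015,0.0452,0.2678,4.975,-1]
  ]
}}

```text
time: 28.48
eef_pos: [624.3, 2.4, 149.8]
ee_rot: [-0.34, -0.62, -0.34, 0.62]
wrist_force: [0.5, -0.6, 0.8]
gripper_width: 0.997
```

```bash
python3 - <<'E'
from nav import *
from station import bot
from h import proj,onz
import cv2
print(done(0.015,.0452,.2678,4.975),bot.get_obs()["joint_pos"].round(2))
m=bot.camera_model("wrist");im=bot.camera("wrist")[:,:,::-1].copy()
c=(624.7,.7,-.569)
for x,y in((-21,-28),(21,-28),(21,28),(-21,28)):
    X=[c[0]+np.cos(c[2])*x-np.sin(c[2])*y,c[1]+np.sin(c[2])*x+np.cos(c[2])*y,84]
    u=proj(None,X,m)[0];print(u.round(1)); cv2.drawMarker(im,tuple(int(v) for v in u.round()),(255,0,0),0,8,1)
cv2.imwrite("pics/w14.png",im); cv2.imwrite("pics/w14c.png",cv2.resize(im[120:270,200:370],None,fx=4,fy=4))
E
```

```text
(array([624.65778763,   0.66889836, 149.967     ]), np.float64(-0.5689806851704793)) [-0.11  0.45  1.52  0.    1.18  0.46]
[261.  244.6]
[313.9 244.7]
[316.2 175.7]
[259.3 175.6]
```

View pics/w14.png

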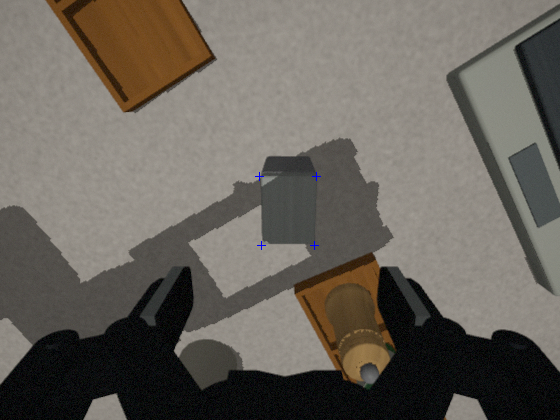

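View pics/w14c.png

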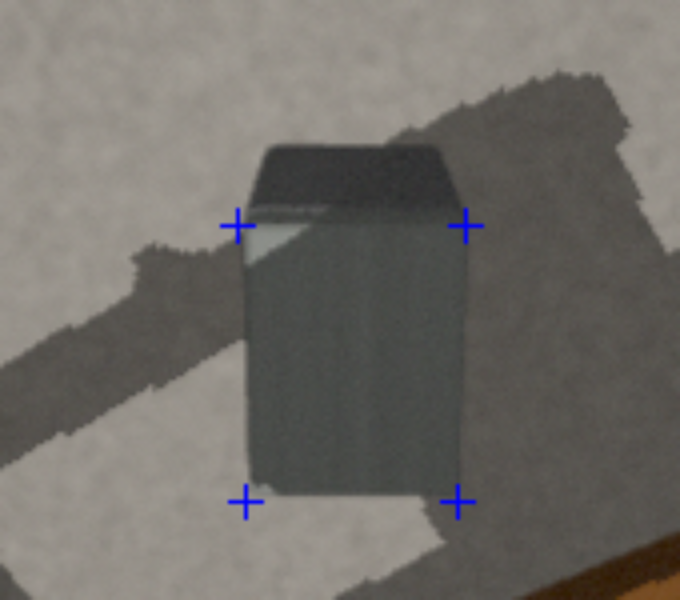

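Call:
{"op": "servo_tool", "data": {
  "steps": [
    [0.05,0,0,0,-1],
    [0.09,0,0,0,-1],
    [0.115,0,0,0,-1],
    [0.125,0,0,0,-1],
    [0.125,0,0,0,-1],
    [0.125,0,0,0,1],
    [0.125,0,0,0,1],
    [0.125,0,0,0,1],
    [0.125,0,0,0,1],
    [0.125,0,0,0,1],
    [0.125,0,0,0,1],
    [0.125,0,0,0,1],
    [0.1,0,0,0,1],
    [0.05,0,0,0,1],
    [0.0,0,0,0,1],
    [0.0,0,0,0,1]
  ],
  "force": 40
}}

```text
time: 30.52
eef_pos: [628.1, 0.3, 154.7]
ee_rot: [0.341, 0.623, 0.338, -0.618]
wrist_force: [0.1, -0.7, -1.8]
gripper_width: 0.506
```

```bash
python3 - <<'E'
from nav import *
print(go([*tray('short',-44)[0],150],-.048))
E
```

```text
([-0.0, -0.1287, -0.1334], np.float64(-4.975))
```

Call:
{"op": "servo_tool", "data": {
  "steps": [
    [0,-0.015,-0.015,-0.5,1],
    [0,-0.1287,-0.1334,-4.975,1],
    [0,-0.1287,-0.1334,-4.975,1],
    [0,-0.1287,-0.1334,-4.975,1],
    [0,-0.1287,-0.1334,-4.975,1],
    [0,-0.1287,-0.1334,-4.975,1],
    [0,-0.1287,-0.1334,-4.975,1],
    [0,-0.1287,-0.1334,-4.975,1],
    [0,-0.1287,-0.1334,-4.975,1]
  ]
}}

```text
time: 31.65
eef_pos: [588.4, 181.6, 150.0]
ee_rot: [0.488, 0.512, 0.488, -0.512]
wrist_force: [0.3, -0.1, -2.3]
gripper_width: 0.504
```

```bash
python3 - <<'E'
from nav import *
from station import bot
import cv2
print(done(0,-.1287,-.1334,-4.975))
cv2.imwrite("pics/w15.png",bot.camera("wrist")[:,:,::-1])
E
```

```text
(array([588.10679545, 182.39197056, 149.967     ]), np.float64(-0.04799990345017191))
```

View pics/w15.png

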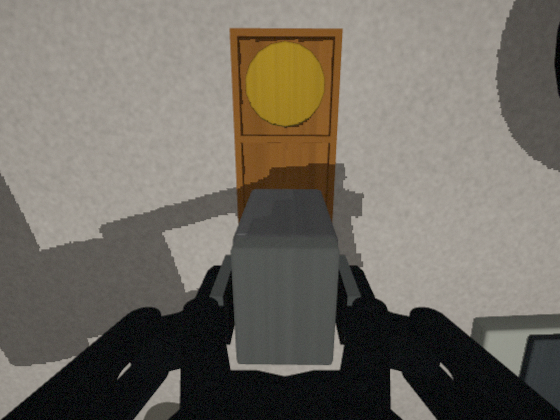

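```bash
python3 - <<'E'
from station import bot
m=bot.camera_model("wrist"); print(-m["R"].T@m["t"], bot.get_obs()["eef_pos"])
E
```

```text
[591.78727304 263.48229313 317.39598592] [588.31868827 181.79451029 150.05466675]
```

Camera sits 167 mm above the TCP, well clear of the 105 mm jar. Lowering the tin.

Call:
{"op": "servo_tool", "data": {
  "steps": [
    [0.03,0,0,0,1],
    [0.075,0,0,0,1],
    [0.1,0,0,0,1],
    [0.11,0,0,0,1],
    [0.115,0,0,0,1],
    [0.117,0,0,0,1],
    [0.1185,0,0,0,1],
    [0.1195,0,0,0,1],
    [0.1195,0,0,0,1]
  ]
}}

```text
time: 32.83
eef_pos: [588.7, 182.5, 31.3]
ee_rot: [0.488, 0.512, 0.488, -0.511]
wrist_force: [0.3, -0.2, 3.4]
gripper_width: 0.508
```

Call:
{"op": "servo_tool", "data": {
  "steps": [
    [0,0,0,0,-0.2],
    [0,0,0,0,-0.5],
    [0,0,0,0,-1],
    [0,0,0,0,-1],
    [0,0,0,0,-1],
    [-0.03,0,0,0,-1],
    [-0.08,0,0,0,-1],
    [-0.16,0,0,0,-1],
    [-0.16,0,0,0,-1],
    [-0.16,-0.1,0.15,0,-1],
    [-0.16,-0.1,0.15,0,-1],
    [-0.16,-0.1,0.15,0,-1],
    [-0.16,-0.1,0.15,0,-1]
  ]
}}

```text
time: 34.45
eef_pos: [477.5, 35.3, 189.6]
ee_rot: [-0.486, -0.512, -0.488, 0.514]
wrist_force: [0.2, 1.4, 0.2]
gripper_width: 0.997
```

```bash
python3 - <<'E'
from nav import *
from station import bot
from h import proj
import cv2
for n in("scene","side"):
    im=bot.camera(n)[:,:,::-1].copy()
    for w,y,h in(('long',-88,77),('long',0,111),('long',88,108),('short',-44,89),('short',44,105)):
        u=proj(n,[*tray(w,y)[0],h])[0]; cv2.drawMarker(im,tuple(int(v) for v in u.round()),(0,0,255),0,6,1)
    u=proj(n,[420.6,-138.4,85])[0]; cv2.drawMarker(im,tuple(int(v) for v in u.round()),(0,0,255),0,6,1)
    c=im[100:340,80:470] if n=="scene" else im[120:370,130:420]
    cv2.imwrite(f"pics/{n}_f.png",cv2.resize(c,None,fx=2,fy=2,interpolation=cv2.INTER_CUBIC))
E
```

```text
(no output)
```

View pics/scene_f.png

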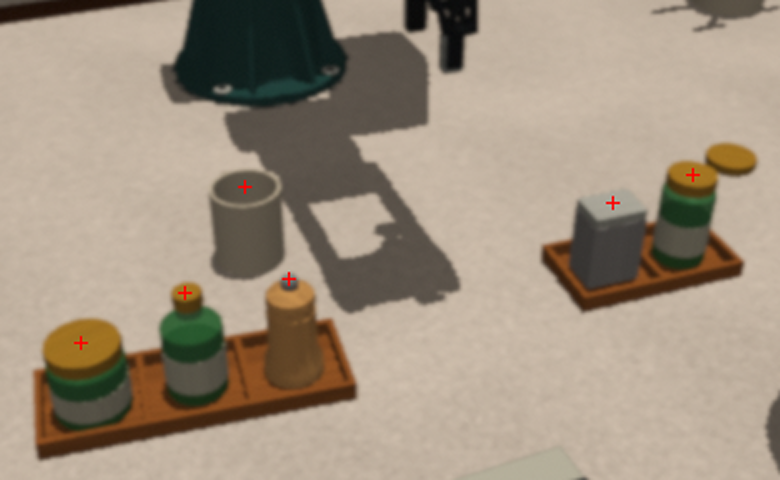

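View pics/side_f.png

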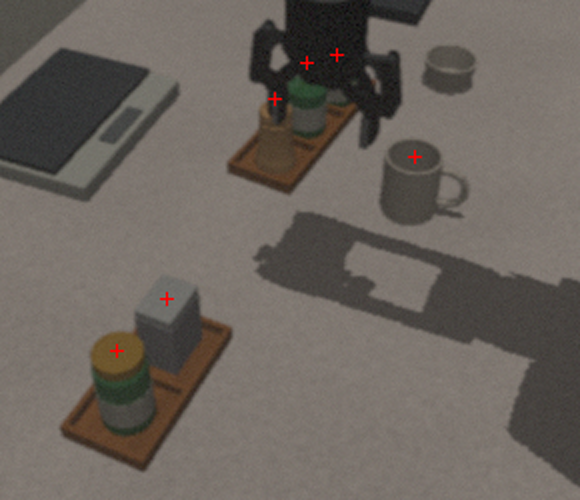

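```bash
python3 - <<'E'
from station import bot
o=bot.get_obs(); print(o["time"],o["wrist_force"],abs(o["joint_velocities"]).max()); print(bot.job_done())
E
```

```text
34.55 [-0.19273598 -0.03540098  0.13266948] 0.031214181138702172
the job is handed in; nothing more can be done
None
```

Both trays are made up and the job is handed in, at 34.6 s of the 115 s allowed; it reports no verdict.

- **Three-compartment tray:** the bottle is in the middle, with the squat jar at the −y end and the pepper mill at the +y end.
- **Two-compartment tray:** the steel tin is in the −y compartment and the tall jar in the +y one.

I lowered each item slowly onto the tray floor and released it only after a light contact of about 2–4.5 N.

**Last checks:**
- In the scene picture, the tops of all five items lay on their predicted compartment centres. They stood upright, and the mug's rim was where it was at the start.
- The side picture agreed for the tin, tall jar, mill and mug. There the gripper hid the bottle top and squat jar lid, so those two rest on the scene view.
- The gripper was open and clear of everything at hand-in, and the wrist force was about 0.2 N.
- The scene and side cameras disagreed by up to about 5 mm in x for single-view positions. For the mill it was 8 mm, because I had assumed the wrong height for its ball. I used positions fitted to both views, and the wrist camera bore these out to within about 1–3 mm.

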